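Fit the blasting cabinet's filter and crack its stuck lid

TASK

Get the blasting cabinet ready to clear its dust: set the clean filter cassette down flat in the open filter drawer (do not drop it) and slide the drawer fully home. Only then pull the lid up by its handle, steadily because its rubber seal is stuck and lets go suddenly, without letting it fly up, and hold it about 4 cm open at the front edge so that the extractor can draw the dust out. Finish still holding the lid there by the handle, and leave the carton, the bracket and the pliers where they are.

Things in the scene. Friction and masses are not known exactly. Their poses are not given: they have to be found in the camera images.
- cabinet: Fixed blasting cabinet: grey chamber 300 (x) by 340 (y) by 220 mm high, red window lid on top, two round arm ports standing out 16 mm from its front. On its -y side a grey extractor case, 160 mm wide, 100 mm high, its front 30 mm behind the chamber's, with the red-fronted filter drawer. Origin: centre of the chamber's underside; -x points out of the front, z up. Yaw within 0.12 rad.
- cassette: Filter cassette, loose on the bench: blue frame with white pleats, 100 (x) by 80 (y) by 28 mm, and on top a central blue grip rib 60 mm long (x), 14 mm thick (y), standing from 28 to 58 mm above the underside. About 0.13 to 0.25 kg. Origin: centre of its underside, z up. It fits the drawer with its long side front to back, either way round.
- drawer_in (a point): Centre of the filter drawer's inner floor (20 mm above the bench; moves with the drawer). Axes as the cabinet's: the inside measures 120 mm in x (front to back) by 100 mm in y; the side and back walls are 4 mm thick and stand 30 mm above this floor, the front panel 46 mm above it.
- drawer_pull (a point): Centre of the outer face of the drawer's black pull, a solid bar 70 mm wide, 14 mm high, standing out 16 mm from the red drawer front (panel 132 mm wide, its top 84 mm above the bench); 52 mm above the bench. Axes as the cabinet's: push along +x to shut the drawer.
- drawer (a joint): How far the filter drawer stands out, in m: 0 is fully home (front flush with the case, at a stop), 0.15 the outer stop; it starts 0.125 to 0.15 open. It slides against about 2 N of friction and stays where it is left.
- lid: Lid, 310 by 350 by 12 mm. Origin: middle of its front lower edge, 220 mm above the bench when shut, 260 mm when 4 cm open; axes the cabinet's when shut; hinged along y 310 mm behind this origin. 0.6 to 1 kg, falls if let go. Its seal sticks: the lid hardly moves until the upward pull at the handle reaches about 14 to 20 N, drags for the first 10 mm of lift, then lets go at once, leaving 3 to 6 N of weight at the handle.
- lid_handle (a point): Middle of the lid's black round bar handle, 14 mm thick and 110 mm long (along y), on two legs near the front edge; 30 mm behind and 46 mm above the lid's origin, 27 mm of clear space below the bar. Its axes turn with the lid.
- carton: Bystander: orange and black rivet carton 70 by 50 by 60 mm high, on the bench. Origin: centre of its underside.
- bracket: Bystander: bent aluminium bracket, foot 80 (x) by 50 (y) by 3 mm with a 43 mm upright at its +x end. Origin: centre of its underside.
- pliers: Bystander: pliers with red handles, 180 mm long along x, 12 mm thick, lying on the bench. Origin: on the bench under the middle.
Things that resemble listed ones, but are neither listed nor needed, are in the scene too. Of the things shaped like the cassette, the blue one is meant.

How it is judged:
On the way, in this order (a step that is already met when the one before it is completed fails the run):
1. the filter cassette lies flat in the open drawer (x of cassette in the frame of drawer_in between -0.014 and 0.014 m and y of cassette in the frame of drawer_in between -0.014 and 0.014 m and z of cassette in the frame of drawer_in below 0.006 m and angle between cassette's own z axis and vertical below 0.1 rad and value of joint drawer above 0.03 m), for 0.2 s.
2. the drawer is slid fully home with the cassette in it (x of cassette in the frame of drawer_in between -0.014 and 0.014 m and y of cassette in the frame of drawer_in between -0.014 and 0.014 m and z of cassette in the frame of drawer_in below 0.006 m and angle between cassette's own z axis and vertical below 0.1 rad and value of joint drawer below 0.005 m), for 0.2 s.
3. the lid is broken free of its seal, held by its handle (height (world z) of lid above 0.24 m and contact force between the fingers and lid above 1 N and distance between the grasp point and lid_handle below 0.06 m and value of joint drawer below 0.005 m), for 0.2 s.
At the end, for the whole second after the job is handed in: The cassette lies flat on the drawer floor (within 14 mm of its middle), the drawer is home (within 5 mm), and the gripper still holds the lid by its handle, at rest, with its front edge 25 to 60 mm open (all of step 2 and contact force between the fingers and lid above 1 N and distance between the grasp point and lid_handle below 0.06 m and height (world z) of lid between 0.245 and 0.28 m and angular speed of lid below 0.1 rad/s); the arm keeps its last pose, push and grip.
It fails at once if the carton, the bracket or the pliers were shifted by more than 30 mm (distance of any of carton, bracket, pliers from where it was at the start of the episode above 0.03 m).
It fails at once if the lid was opened before the filter drawer was shut (height (world z) of lid above 0.23 m and value of joint drawer above 0.01 m).
It fails at once if the lid flew up: front edge more than 90 mm open (height (world z) of lid above 0.31 m).
It fails at once if the cassette was dropped: let go with its underside more than 65 mm above the bench (height (world z) of cassette above 0.065 m and contact force between the fingers and cassette below 0.02 N).
It also fails if it takes over 72 s, if anything falls off the work surface, if the arm or the gripper's body presses on something with over 40 N, if the wrist force passes 120 N, or if a joint passes its speed limit or range.

ROBOT

A 6-joint arm with a two-finger parallel gripper is mounted at the origin on the work surface. World frame = base frame: x ahead of the robot, y to its left, z up, the work surface at z = 0. Lengths are in m, angles in rad, forces in N, time in s.
With the tool pointing down it reaches from about 0.425 to 0.95 m from the base axis. Payload 3.5 kg.
Tool frame: the origin (TCP) lies midway between the tips of the shut fingers; the grasp point (between the pads) lies 19 mm behind it; x points along the fingers, y is the direction in which the jaws open and shut, and the axes are right-handed (so a half turn about x gives the same grasp; the last joint's range is limited). The gripper opens to 85 mm and grips with 20 to 120 N. Pads are 22 mm wide; open, the fingers measure 114 mm over their backs; the gripper's body (76 mm by 85 mm) begins 54 mm behind the grasp point. The pads swing forward as they close: fully open they stand 13 mm farther back than shut.
Start: joints at [1.119, 0.286, 1.577, -0, 1.279, -0.15], TCP at [0.201, 0.644, 0.231] pointing down, gripper open.
Joint ranges: [-2.77, 2.77], [-0.9, 2.22], [0.21, 2.48], [-1.53, 4.67], [0.24, 2.81], [-2.84, 2.84]. Speed limits (rad/s): [2.79, 2.79, 3.14, 3.14, 3.14, 3.14].

INTERFACE

Orientations are given as a unit quaternion [x, y, z, w].
In Python, from plant import sensors, optics, ctrl gives the robot as it stands.
- The arm moves only by the tool arm_command, never from a script. Its argument "increments" is a list that holds one entry, the list of rows, each a list of 4 numbers: the shift along the tool's x, y, z in cm, then the turn about the tool's x in rad. A call has 1 to 20 rows; each row shifts and turns the commanded pose from where the row before left it, along the tool's axes as they then stand; what a row does not reach is not made up. A row lasts 1/8 s, in which the tool goes at most 62.5 mm and 10.7 degrees, less where a joint would pass 70% of its speed; a pose out of reach is approached as far as the arm can. A call with a gripper value outside its range is refused whole. "grip" is the finger opening in cm, from 0 to 8.54, set as the call begins (left out, the last holds). The fingers move at their own pace and stop on an object; "grip_force" is the grip in N (left out, the last holds). Time passes only in rows, so rows that do not move let the fingers close. It gives the time, the measured TCP pose, the force and the opening at its end, in the units of the state.
- sensors.get_state(): the state, without advancing time (a new reading comes with each control period).
- optics.read_camera(name): name is "scene" or "top"; returns the picture (400x640x3 uint8, blue, green, red); there is no depth.
- optics.camera_model(name): a dict with "camera_matrix" (3x3 intrinsics, pixels), "world_from_camera" (4x4, takes a point from camera to world coordinates). Camera axes: x right, y up, looking along -z (the intrinsics and any distortion apply to the point x, -y, -z); pixel columns grow to the right and rows downward; lengths in m; the calibration is good to about 2 mm. A picture is of the moment at which its call begins. camera_model takes no time and is no camera call.
- ctrl.sign_off(): hands the job in, once; it reports no verdict.
Trained networks look in the newest picture that a camera, given by its name, has taken for a name from the list of things; names that differ only in an ending like _2 or _b are one class to them, and where a whole thing is asked for, a point or a joint stands for the part that bears it (a point fixed in the world has none). Each returns a list of dicts, best first, with "conf" (0 to 1); they miss things now and then, are a little off and sometimes report something else, mostly with a low value. They report only what shows in the picture. A call takes as long as a camera call. They do not tell look-alikes from the thing itself.
- optics.boxes_of(camera, query): "at" ([row, column] in pixels, amid what is visible of it).
- optics.place_of(camera, query): "at" ([row, column] in pixels: a listed point, or the origin of a listed thing).
The state is a dict: "time": time; "qpos": joint angles; "dq": joint speeds; "joint_efforts": joint torques, N m; "eef_pos": TCP position; "tcp_rot": TCP orientation; "contact_force": force on the tool from outside, world axes, zero at the start; "wrist_torque": the same for the moment, N m; "opening": opening from 0.0 (shut) to 1.0 (fully open).
Only numpy, scipy, OpenCV 4.12 (cv2) and the standard library are available. Lean on these libraries where they do the work, as an engineer would, in place of code of your own. Each camera call takes 0.05 s, during which the arm holds its last target.

## Working session

There is one attempt and no reset: what is moved stays moved. The work goes in short steps, Python scripts to look and compute and a tool call to move; the robot and the scene stay as the last step left them, time stands still between calls to the robot, and variables do not carry over. Pictures are saved under pics/ and viewed, and the job is handed in when it is done.

Besides the shell and the picture viewer there is one more tool, called after "Request:" as name(argument=value, ...), one argument or row to a line, values as JSON. arm_command: Moves the arm, as the interface text tells. Its arguments: {"type":"object","properties":{"increments":{"type":"array","items":{"type":"array","items":{"type":"array","items":{"type":"number"}}}},"grip":{"type":"number"},"grip_force":{"type":"number"}},"required":["increments"]}

```bash
mkdir -p pics; ls; python3 - <<'E'
from plant import sensors, optics, ctrl
import cv2
for n in ("scene","top"):
    im=optics.read_camera(n); cv2.imwrite(f"pics/{n}0.png",im)
    m=optics.camera_model(n); print(n,{k:(v if not hasattr(v,'round') else v.round(3)) for k,v in m.items()})
    for q in ["cabinet","cassette","drawer_in","drawer_pull","lid","lid_handle","carton","bracket","pliers"]:
        print(n,q,[(d['conf'],d['at']) for d in optics.place_of(n,q)[:4]])
print(sensors.get_state())
E
```

```text
pics
scene {'camera_matrix': array([[389.403,   0.   , 319.101],
       [  0.   , 389.403, 197.548],
       [  0.   ,   0.   ,   1.   ]]), 'world_from_camera': array([[-0.28 ,  0.916, -0.286,  0.166],
       [-0.96 , -0.269,  0.078,  0.136],
       [-0.006,  0.296,  0.955,  1.309],
       [ 0.   ,  0.   ,  0.   ,  1.   ]])}
scene cabinet [(0.26, [189.2, 453.1])]
scene cassette [(0.83, [291.4, 278.0]), (0.75, [238.8, 298.6])]
scene drawer_in [(0.97, [170.7, 379.6])]
scene drawer_pull [(0.97, [194.3, 392.1]), (0.61, [150.1, 305.7])]
scene lid [(0.64, [166.6, 305.0])]
scene lid_handle [(0.91, [152.4, 307.8])]
scene carton [(0.64, [241.8, 252.1])]
scene bracket [(0.79, [185.2, 448.8])]
scene pliers [(0.97, [262.6, 205.2])]
top {'camera_matrix': array([[366.11 ,   0.   , 320.582],
       [  0.   , 366.11 , 199.622],
       [  0.   ,   0.   ,   1.   ]]), 'world_from_camera': array([[ 0.004,  0.993, -0.118,  0.381],
       [-1.   ,  0.004, -0.003,  0.041],
       [-0.003,  0.118,  0.993,  1.293],
       [ 0.   ,  0.   ,  0.   ,  1.   ]])}
top cabinet [(0.17, [225.5, 202.2])]
top cassette [(
[... 384 characters left out ...]
.6])]
top pliers [(0.62, [224.8, 203.4])]
{'time': 1.0, 'qpos': array([ 1.11900666e+00,  2.86295011e-01,  1.57668809e+00, -1.48458314e-05,
        1.27858070e+00, -1.50018098e-01]), 'dq': array([-0.00221218, -0.0007558 , -0.00087672, -0.0004063 ,  0.00052824,
       -0.00031658]), 'joint_efforts': array([ 1.28185591e-03, -4.05961847e+01, -2.92954731e+01, -1.56138090e-04,
        5.61164052e-04, -5.50116155e-06]), 'eef_pos': array([0.20060302, 0.64449764, 0.23133465]), 'tcp_rot': array([ 0.10629474,  0.69906526, -0.10627824,  0.69908091]), 'contact_force': array([0.70736965, 0.31327656, 0.43783568]), 'wrist_torque': array([-0.0030162 , -0.01409829, -0.02323394]), 'opening': 1.000620413685268}
```

View pics/scene0.png

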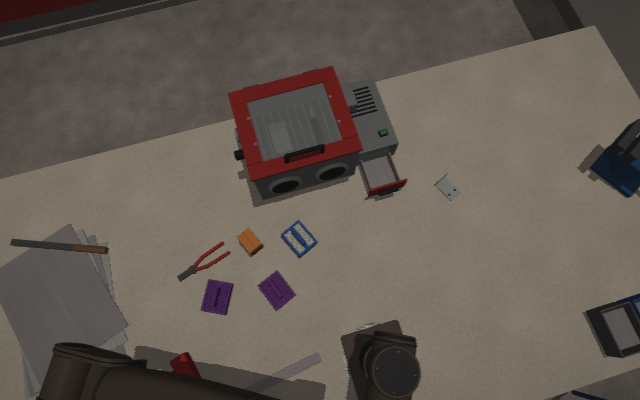

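View pics/top0.png

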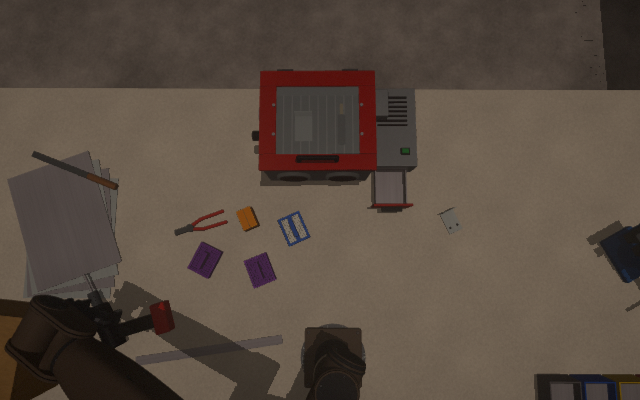

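The blue cassette is at scene (239,299) / top (227,294). The purple ones are look-alikes. The open drawer is at scene (171,380) / top (187,389), and the lid handle is at scene (152,305) / top (159,318).

```bash
cat > h.py <<'E'
from plant import sensors, optics, ctrl
import cv2, numpy as np
from scipy.spatial.transform import Rotation as R
M={n:optics.camera_model(n) for n in("scene","top")}
def P(n):
    m=M[n];W=np.array(m["world_from_camera"]);K=np.array(m["camera_matrix"])
    return K@np.diag([1,-1,-1])@np.linalg.inv(W)[:3]
def tri(a,b): # (row,col) scene, top
    X=cv2.triangulatePoints(P("scene"),P("top"),np.array(a[::-1],float).reshape(2,1),np.array(b[::-1],float).reshape(2,1))
    return (X[:3]/X[3]).ravel()
def plane(n,rc,z):
    A=P(n);u,v=rc[1],rc[0]
    B=np.array([A[0]-u*A[2],A[1]-v*A[2]])
    return np.linalg.solve(B[:,:2],-(B[:,2]*z+B[:,3]))
def proj(n,X):
    x=P(n)@np.append(X,1);return (x[1]/x[2],x[0]/x[2])
E
python3 - <<'E'
from h import *
import cv2
pts=dict(cassette=((238.8,298.6),(227.3,293.9)),din=((170.7,379.6),(186.6,388.7)),pull=((194.3,392.1),(208.9,394.4)),lid=((166.6,305),(172.9,317.8)),handle=((152.4,307.8),(158.8,317.6)),carton=((241.8,252.1),(223.5,249.8)),bracket=((185.2,448.8),(223.7,449.6)))
zz=dict(cassette=0,din=.02,pull=.052,lid=.22,handle=.266,carton=0,bracket=0)
for k,(a,b) in pts.items(): print(k,tri(a,b).round(4),plane("scene",a,zz[k]).round(4),plane("top",b,zz[k]).round(4))
# crops
for n,(r,c) in {"scene":(185,340),"top":(175,340)}.items():
    im=cv2.imread(f"pics/{n}0.png")
    cv2.imwrite(f"pics/{n}0z.png",cv2.resize(im[r-75:r+85,c-100:c+100],None,fx=4,fy=4,interpolation=cv2.INTER_CUBIC)[:600])
# blue mask
for n,(r,c) in {"scene":(239,299),"top":(227,294)}.items():
    im=cv2.imread(f"pics/{n}0.png")[r-30:r+30,c-30:c+30]
    hsv=cv2.cvtColor(im,cv2.COLOR_BGR2HSV)
    m=cv2.inRange(hsv,(100,90,40),(125,255,255))
    ys,xs=np.nonzero(m); 
    W=np.array([plane(n,(y+r-30,x+c-30),0.028) for y,x in zip(ys,xs)],np.float32)
    rect=cv2.minAreaRect(W*1000); print(n,len(xs),rect)
E
```

```text
cassette [0.4347 0.1378 0.0071] [0.4361 0.1376] [0.4351 0.1385]
din [ 0.5687 -0.1855  0.0778] [ 0.5868 -0.2023] [ 0.5784 -0.1944]
pull [ 0.5021 -0.2231 -0.0174] [ 0.4836 -0.2067] [ 0.4968 -0.2065]
lid [0.5849 0.0578 0.2463] [0.5972 0.0605] [0.5878 0.0528]
handle [0.6139 0.0489 0.2831] [0.6194 0.0439] [0.6199 0.0531]
carton [0.4436 0.2762 0.1102] [0.4706 0.2922] [0.4479 0.2945]
bracket [ 0.4422 -0.367   0.1305] [ 0.4721 -0.4249] [ 0.4501 -0.4103]
scene 328 ((431.9314880371094, 136.4713134765625), (100.35781860351562, 79.8086166381836), 24.478275299072266)
top 274 ((431.537109375, 137.95294189453125), (98.39167022705078, 78.28011322021484), 24.536861419677734)
```

```bash
python3 - <<'E'
from h import *
# yaw of cabinet & drawer: segment red lid
for n in("scene","top"):
    im=cv2.imread(f"pics/{n}0.png");hsv=cv2.cvtColor(im,cv2.COLOR_BGR2HSV)
    m=cv2.inRange(hsv,(0,150,50),(8,255,255))|cv2.inRange(hsv,(172,150,50),(180,255,255))
    k,l,s,c=cv2.connectedComponentsWithStats(m)
    for i in range(1,k):
        if s[i,4]>30 and s[i,1]>50:
            ys,xs=np.nonzero(l==i)
            z=.232 if s[i,4]>1000 else .084
            W=np.array([plane(n,(y,x),z) for y,x in zip(ys,xs)],np.float32)*1000
            print(n,s[i],cv2.minAreaRect(W))
E
```

```text
scene [ 228   66  135  115 4916] ((750.001953125, 54.55860137939453), (310.21636962890625, 350.7137756347656), 0.5989519357681274)
scene [370 179  37  13 100] ((510.1951599121094, -196.61639404296875), (9.022686958312988, 127.47388458251953), 0.19370727241039276)
scene [194 242  29  24 106] ((455.8882751464844, 423.9853820800781), (13.556562423706055, 108.11328125), 23.9907283782959)
scene [197 251  33  20 110] ((424.2884826660156, 413.3388977050781), (14.262873649597168, 111.33495330810547), 13.450164794921875)
scene [171 353  24  23 345] ((148.57003784179688, 558.897705078125), (71.0738296508789, 54.1568489074707), 16.276222229003906)
top [ 259   71  118  100 5626] ((747.4639892578125, 55.46076202392578), (306.6302490234375, 350.0069885253906), 0.21823298931121826)
top [374 204  39   3  92] ((506.8231201171875, -195.7188720703125), (6.671319484710693, 126.16568756103516), 0.23292233049869537)
top [192 210  32  16  95] ((466.4201965332031, 419.42388916015625), (13.525479316711426, 111.12914276123047), 24.7403507232666)
top [193 221  34   9  95] ((434.85089111328125, 410.15960693359375), (12.960786819458008, 111.22237396240234), 12.846141815185547)
top [150 302  20  33 434] ((141.40185546875, 555.94384765625), (94.61419677734375, 53.79533386230469), 17.593839645385742)
```

```bash
python3 - <<'E'
from h import *
a=cv2.imread("pics/scene0.png")[140:210,340:420];b=cv2.imread("pics/top0.png")[150:220,355:435]
f=lambda i:cv2.resize(cv2.convertScaleAbs(i,alpha=1.6),None,fx=5,fy=5,interpolation=cv2.INTER_CUBIC)
cv2.imwrite("pics/drz.png",np.hstack([f(a),f(b)]))
E
```

```text
(no output)
```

View pics/drz.png

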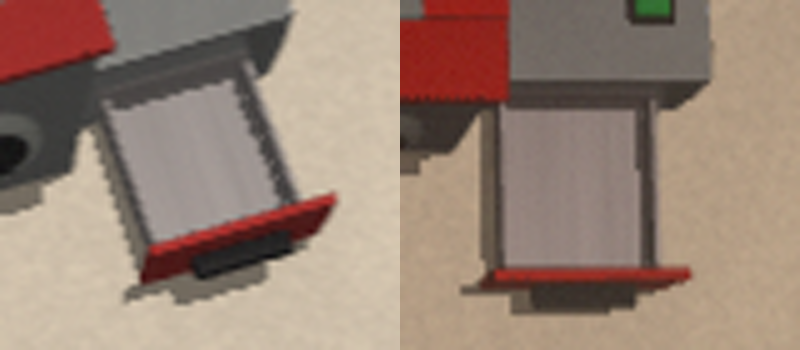

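```bash
python3 - <<'E'
from h import *
S=lambda x,y:(140+y/5-.4,340+x/5-.4)
T=lambda x,y:(150+y/5-.4,355+(x-400)/5-.4)
for nm,n,p,z in [("panel top back L","scene",S(150,243),.084),("R","scene",S(335,192),.084),("back L","scene",S(110,106),.02),("back R","scene",S(235,80),.02),("side L front","scene",S(150,240),.02),
 ("panel back","top",T(495,268),.084),("panel backR","top",T(690,268),.084),("panel bottomvis","top",T(560,287),.02),("floor back L","top",T(503,107),.02),("floor back R","top",T(640,107),.02),("wall top L","top",T(497,200),.05),("wall top R out","top",T(657,200),.05),("floor R","top",T(638,200),.02),("floor L","top",T(502,200),.02),("case front","top",T(600,82),.1),("casebot","scene",S(270,75),.0),("pull frontL","top",T(530,307),.052),("pull R","top",T(635,307),.052),("lid front","top",T(450,100),.22),("lid front R","top",T(508,100),.22)]:
    print(nm,n,plane(n,p,z).round(4))
E
```

```text
panel top back L scene [ 0.5165 -0.1336]
R scene [ 0.5158 -0.2635]
back L scene [ 0.6407 -0.153 ]
back R scene [ 0.6346 -0.2451]
side L front scene [ 0.5369 -0.1484]
panel back top [ 0.5126 -0.1314]
panel backR top [ 0.5131 -0.2608]
panel bottomvis top [ 0.5064 -0.1858]
floor back L top [ 0.634  -0.1477]
floor back R top [ 0.6344 -0.2444]
wall top L top [ 0.5632 -0.1383]
wall top R out top [ 0.5636 -0.2479]
floor R top [ 0.568  -0.2415]
floor L top [ 0.5676 -0.1461]
case front top [ 0.6352 -0.2003]
casebot scene [ 0.6384 -0.2767]
pull frontL top [ 0.4895 -0.1595]
pull R top [ 0.4898 -0.2308]
lid front top [ 0.5983 -0.0865]
lid front R top [ 0.5984 -0.1211]
```

```bash
cat >> h.py <<'E'
def goto(p,yaw_y=None,gain=1):
    """print total tool-frame shift (cm) and turn; yaw_y=desired world azimuth of tool y (rad), mod pi"""
    s=sensors.get_state();r=R.from_quat(s["tcp_rot"]).as_matrix()
    d=r.T@(np.array(p)-s["eef_pos"])*100
    ay=np.arctan2(r[1,1],r[0,1]); print("t",s["time"],"pos",s["eef_pos"].round(4),"x",r[:,0].round(3),"yaw_y",ay.round(4),"f",s["contact_force"].round(2),"open",round(s["opening"],3),"q6",s["qpos"].round(3))
    print("shift(no turn)",d.round(2))
    if yaw_y is not None:
        t=-(yaw_y-ay); t=(t+np.pi/2)%np.pi-np.pi/2; 
        r2=r@R.from_rotvec([t,0,0]).as_matrix()
        print("turn",t.round(4),"shift after turn",(r2.T@(np.array(p)-s["eef_pos"])*100).round(2))
E
python3 - <<'E'
from h import *
goto([.432,.137,.15],np.pi/2+.428)
E
```

```text
t 1.0 pos [0.2006 0.6445 0.2313] x [ 0.  0. -1.] yaw_y 1.269 f [0.71 0.31 0.44] open 1.001 q6 [ 1.119  0.286  1.577 -0.     1.279 -0.15 ]
shift(no turn) [  8.13 -41.58  37.18]
turn -0.7298 shift after turn [ 8.130e+00 -5.578e+01 -1.000e-02]
```

Request:
arm_command(
  increments=[
    [[0,0,0,-0.146],[0,0,0,-0.146],[0,0,0,-0.146],[0,0,0,-0.146],[0,0,0,-0.146],[0,-4,0,0],[0,-4,0,0],[0,-4,0,0],[0,-4,0,0],[0,-4,0,0],[0,-4,0,0],[0,-4,0,0],[0,-4,0,0],[0,-4,0,0],[0,-4,0,0],[0,-4,0,0],[0,-4,0,0],[2,-4,0,0],[3,-3.8,0,0],[0,0,0,0]],
  ],
  grip=5,
)

```text
time: 3.5
eef_pos: [0.4314, 0.1351, 0.1791]
tcp_rot: [-0.149, 0.693, 0.149, 0.69]
contact_force: [1.2, 0.2, 0.6]
opening: 0.587
```

```bash
python3 - <<'E'
from h import *
im=optics.read_camera("top");im2=optics.read_camera("scene")
f=lambda i:cv2.resize(i,None,fx=4,fy=4,interpolation=cv2.INTER_CUBIC)
cv2.imwrite("pics/a1.png",np.hstack([f(im2[190:290,250:345]),f(im[180:280,245:340])]))
goto([.432,.137,.033],np.pi/2+.428)
E
```

```text
t 3.6 pos [0.4323 0.1369 0.1816] x [-0.  0. -1.] yaw_y 1.9979 f [-0.47  0.04  0.59] open 0.583 q6 [ 8.200e-02 -1.710e-01  2.149e+00  1.000e-03  1.163e+00 -1.916e+00]
shift(no turn) [ 1.486e+01  1.000e-02 -3.000e-02]
turn -0.0009 shift after turn [ 1.486e+01  1.000e-02 -3.000e-02]
```

View pics/a1.png

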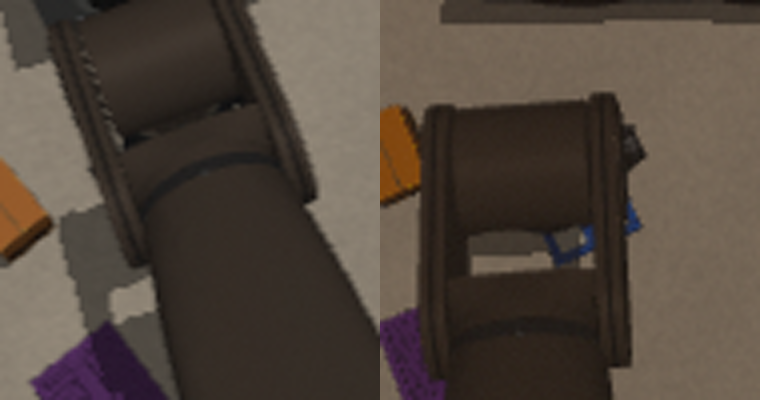

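Request:
arm_command(
  increments=[
    [[3,0,0,0],[3,0,0,0],[3,0,0,0],[2,0,0,0],[1.5,0,0,0],[1,0,0,0],[0.7,0,0,0],[0.5,0,0,0],[0,0,0,0],[0,0,0,0]],
  ],
)

```text
time: 4.85
eef_pos: [0.4327, 0.1368, 0.0347]
tcp_rot: [-0.15, 0.691, 0.15, 0.691]
contact_force: [0.2, 0.2, 0.1]
opening: 0.586
```

Request:
arm_command(
  increments=[
    [[0,0,0,0],[0,0,0,0],[0,0,0,0],[0,0,0,0],[0,0,0,0],[0,0,0,0]],
  ],
  grip=0,
  grip_force=50,
)

```text
time: 5.6
eef_pos: [0.4326, 0.1368, 0.0346]
tcp_rot: [-0.15, 0.691, 0.15, 0.691]
contact_force: [-0.6, -1.2, 4.0]
opening: 0.153
```

Request:
arm_command(
  increments=[
    [[-0.5,0,0,0],[-1,0,0,0],[-2,0,0,0],[-3,0,0,0],[-3,0,0,0],[-3,0,0,0],[-1,0,0,0],[0,0,0,0],[0,0,0,0]],
  ],
)

```text
time: 6.72
eef_pos: [0.4312, 0.1368, 0.1677]
tcp_rot: [-0.15, 0.692, 0.15, 0.69]
contact_force: [-0.5, -0.3, -2.8]
opening: 0.154
```

```bash
python3 - <<'E'
from h import *
goto([.575,-.196,.17],np.pi/2+.006)
im=optics.read_camera("top");im2=optics.read_camera("scene")
f=lambda i:cv2.resize(i,None,fx=4,fy=4,interpolation=cv2.INTER_CUBIC)
cv2.imwrite("pics/a2.png",np.hstack([f(im2[190:290,250:345]),f(im[180:280,245:340])]))
E
```

```text
t 6.725 pos [0.4312 0.1368 0.1677] x [-0.003 -0.    -1.   ] yaw_y 1.999 f [-0.48 -0.31 -2.78] open 0.154 q6 [ 0.082 -0.155  2.162 -0.     1.137 -1.917]
shift(no turn) [ -0.26 -36.24  -0.74]
turn 0.4222 shift after turn [ -0.26 -33.36  14.18]
```

View pics/a2.png

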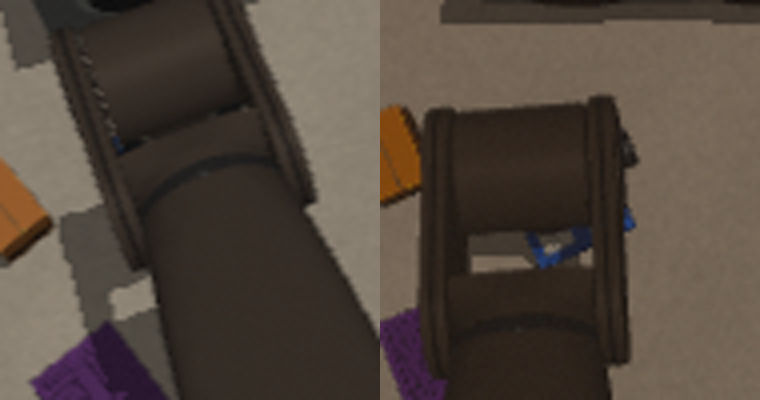

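Request:
arm_command(
  increments=[
    [[0,0,0,0.1055],[0,0,0,0.1055],[0,0,0,0.1055],[0,0,0,0.1055],[0,-2.8,1.0,0],[0,-2.8,1.0,0],[0,-2.8,1.0,0],[0,-2.8,1.0,0],[0,-2.8,1.0,0],[0,-2.8,1.0,0],[0,-2.8,1.3,0],[0,-2.8,1.3,0],[0,-2.8,1.3,0],[0,-2.8,1.4,0],[0,-2.8,1.4,0],[0,-2.6,1.5,0],[0,0,0,0],[0,0,0,0]],
  ],
)

```text
time: 9.07
eef_pos: [0.5756, -0.1956, 0.168]
tcp_rot: [-0.002, 0.708, 0.003, 0.706]
contact_force: [0.6, 0.5, -2.2]
opening: 0.157
```

```bash
python3 - <<'E'
from h import *
goto([.575,-.196,.055],np.pi/2+.006)
im=optics.read_camera("top");im2=optics.read_camera("scene")
cv2.imwrite("pics/top3.png",im);cv2.imwrite("pics/scene3.png",im2)
f=lambda i:cv2.resize(cv2.convertScaleAbs(i,alpha=1.6),None,fx=4,fy=4,interpolation=cv2.INTER_CUBIC)
cv2.imwrite("pics/a3.png",np.hstack([f(im2[120:220,330:430]),f(im[130:230,340:440])]))
E
```

```text
t 9.075 pos [ 0.5756 -0.1956  0.168 ] x [-0.002  0.002 -1.   ] yaw_y 1.5769 f [ 0.55  0.5  -2.2 ] open 0.157 q6 [-0.494  0.201  1.8    0.     1.144 -2.071]
shift(no turn) [11.3  -0.06 -0.04]
turn 0.0001 shift after turn [11.3  -0.06 -0.04]
```

View pics/a3.png

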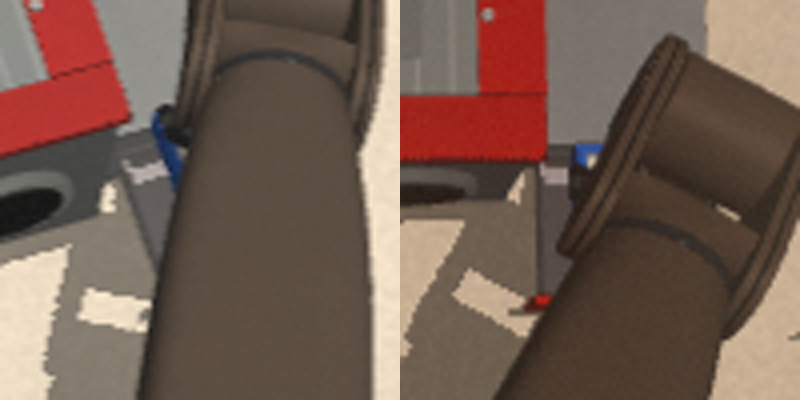

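```bash
python3 - <<'E'
from h import *
im=cv2.imread("pics/top3.png");f=cv2.resize(cv2.convertScaleAbs(im[155:195,370:400],alpha=1.8),None,fx=14,fy=14,interpolation=cv2.INTER_NEAREST);cv2.imwrite("pics/a3z.png",f)
print(plane("top",(165.4,383.4),.162))
print([proj("top",(x,y,.162)) for x,y in [(.6256,-.1556),(.5256,-.1556)]])
E
```

```text
[ 0.62373314 -0.15264392]
[(np.float64(164.82048905657527), np.float64(384.33109334134696)), (np.float64(196.36541302473574), np.float64(384.8495046793833))]
```

View pics/a3z.png

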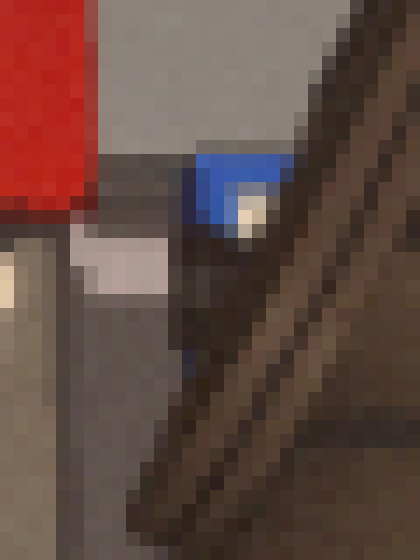

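Request:
arm_command(
  increments=[
    [[2,0,0.2,0],[2,0,0,0],[2,0,0,0],[1.5,0,0,0],[1,0,0,0],[0.8,0,0,0],[0.6,0,0,0],[0.5,0,0,0],[0.3,0,0,0],[0.2,0,0,0],[0,0,0,0],[0,0,0,0]],
  ],
)

```text
time: 10.68
eef_pos: [0.5785, -0.1963, 0.0606]
tcp_rot: [-0.002, 0.707, 0.002, 0.707]
contact_force: [-0.1, 0.4, -1.5]
opening: 0.154
```

Request:
arm_command(
  increments=[
    [[0.2,0,-0.1,0],[0.2,0,0,0],[0.1,0,0,0],[0,0,0,0],[0,0,0,0]],
  ],
)

```text
time: 11.3
eef_pos: [0.5774, -0.1963, 0.0554]
tcp_rot: [-0.002, 0.707, 0.002, 0.707]
contact_force: [0.9, 1.3, -2.5]
opening: 0.153
```

Request:
arm_command(
  increments=[
    [[0.1,0,0,0],[0.1,0,0,0],[0,0,0,0],[0,0,0,0]],
  ],
)

```text
time: 11.8
eef_pos: [0.578, -0.1964, 0.0547]
tcp_rot: [-0.002, 0.707, 0.002, 0.707]
contact_force: [-2.3, 1.7, 5.2]
opening: 0.157
```

Request:
arm_command(
  increments=[
    [[0,0,0,0],[0,0,0,0],[0,0,0,0],[0,0,0,0],[0,0,0,0]],
  ],
  grip=4,
)

```text
time: 12.42
eef_pos: [0.5773, -0.1963, 0.0532]
tcp_rot: [-0.002, 0.707, 0.002, 0.707]
contact_force: [0.7, -0.5, -0.8]
opening: 0.471
```

Request:
arm_command(
  increments=[
    [[-0.5,0,0,0],[-1,0,0,0],[-2,0,0,0],[-3,0,0,0],[-3,0,0,0],[-3,0,-2,0],[0,0,-4,0],[0,0,-4,0],[0,0,-4,0],[0,0,-2,0],[0,0,0,0]],
  ],
)

```text
time: 13.8
eef_pos: [0.417, -0.1975, 0.1799]
tcp_rot: [-0.002, 0.706, 0.001, 0.708]
contact_force: [0.6, -0.2, -0.0]
opening: 0.469
```

```bash
python3 - <<'E'
from h import *
goto([.46,-.196,.049],np.pi/2)
im=optics.read_camera("top");im2=optics.read_camera("scene")
cv2.imwrite("pics/top4.png",im);cv2.imwrite("pics/scene4.png",im2)
f=lambda i:cv2.resize(cv2.convertScaleAbs(i,alpha=1.6),None,fx=4,fy=4,interpolation=cv2.INTER_CUBIC)
cv2.imwrite("pics/a4.png",np.hstack([f(im2[120:220,330:430]),f(im[130:230,340:440])]))
E
```

```text
t 13.8 pos [ 0.417  -0.1975  0.1799] x [ 0.002 -0.002 -1.   ] yaw_y 1.5757 f [ 0.63 -0.23 -0.  ] open 0.469 q6 [-0.663 -0.15   2.135  0.     1.154 -2.239]
shift(no turn) [13.1   0.15  4.28]
turn 0.0049 shift after turn [13.1   0.17  4.27]
```

View pics/a4.png

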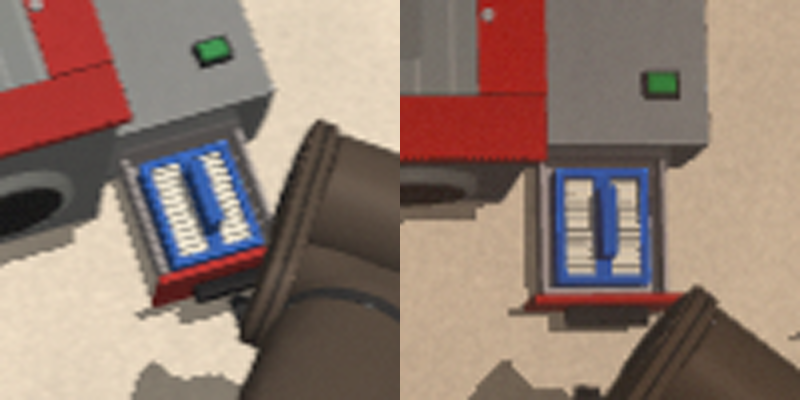

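The cassette is in the drawer. In the top view its frame spans about (172–202, 378–402), with the rib up. I'll measure its centring next.

```bash
python3 - <<'E'
from h import *
for n,(r0,r1,c0,c1) in {"top":(160,206,372,410),"scene":(145,195,355,400)}.items():
    im=cv2.imread(f"pics/{n}4.png");hsv=cv2.cvtColor(im,cv2.COLOR_BGR2HSV)
    m=cv2.inRange(hsv,(100,90,40),(125,255,255)); z=np.zeros_like(m);z[r0:r1,c0:c1]=m[r0:r1,c0:c1]
    ys,xs=np.nonzero(z);W=np.array([plane(n,(y,x),.048) for y,x in zip(ys,xs)],np.float32)*1000
    print(n,len(xs),cv2.minAreaRect(W),W.min(0),W.max(0))
    m=cv2.inRange(hsv,(0,150,50),(8,255,255))|cv2.inRange(hsv,(172,150,50),(180,255,255))
    k,l,s,c=cv2.connectedComponentsWithStats(m)
    for i in range(1,k):
        if 50<s[i,4]<200 and s[i,0]>350:
            ys,xs=np.nonzero(l==i);W=np.array([plane(n,(y,x),.084) for y,x in zip(ys,xs)],np.float32)*1000
            print(n,"panel",cv2.minAreaRect(W),W.max(0))
E
```

```text
top 294 ((576.4222412109375, -194.46847534179688), (97.36927032470703, 78.93656921386719), 0.21914798021316528) [ 527.5869  -234.08301] [ 625.2527  -155.18665]
top panel ((508.4716796875, -190.73760986328125), (10.008113861083984, 116.21668243408203), 0.23337791860103607) [ 513.6585 -132.6501]
scene 369 ((578.5831909179688, -193.7236785888672), (101.5548324584961, 85.55408477783203), 0.3022907078266144) [ 527.6551  -236.53033] [ 629.469   -150.80661]
scene panel ((504.5516357421875, -172.89305114746094), (21.625898361206055, 104.43537139892578), 2.766864061355591) [ 515.6573  -121.04886]
```

Request:
arm_command(
  increments=[
    [[0,0.15,2,0],[2,0,1.5,0],[3,0,0,0],[3,0,0,0],[2.5,0,0,0],[1.5,0,0,0],[1,0,0,0],[0,0,0,0],[0,0,0,0]],
  ],
  grip=0,
)

```text
time: 15.02
eef_pos: [0.4531, -0.196, 0.0492]
tcp_rot: [-0.003, 0.707, 0.002, 0.708]
contact_force: [-0.2, 0.1, 0.6]
opening: 0.002
```

Request:
arm_command(
  increments=[
    [[0,0,1,0],[0,0,1,0],[0,0,1,0],[0,0,1,0],[0,0,1,0],[0,0,1,0],[0,0,0,0]],
  ],
)

```text
time: 15.9
eef_pos: [0.5136, -0.1952, 0.0484]
tcp_rot: [-0.002, 0.706, 0.002, 0.708]
contact_force: [0.2, -0.3, -0.2]
opening: 0.001
```

```bash
python3 - <<'E'
from h import *
im=optics.read_camera("top");im2=optics.read_camera("scene")
f=lambda i:cv2.resize(cv2.convertScaleAbs(i,alpha=1.6),None,fx=4,fy=4,interpolation=cv2.INTER_CUBIC)
cv2.imwrite("pics/a5.png",np.hstack([f(im2[120:220,330:430]),f(im[130:230,340:440])]))
E
```

```text
(no output)
```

View pics/a5.png

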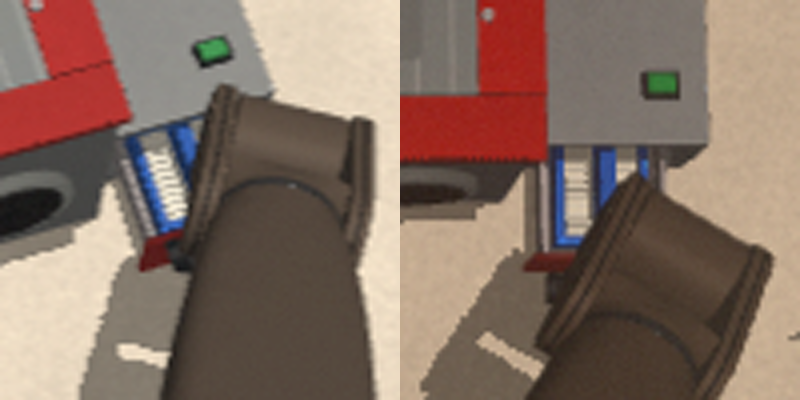

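Request:
arm_command(
  increments=[
    [[0,0,0.6,0],[0,0,0.8,0],[0,0,0.8,0],[0,0,0.8,0],[0,0,0.8,0],[0,0,0.8,0],[0,0,0.8,0],[0,0,0.8,0],[0,0,0.6,0],[0,0,0.4,0],[0,0,0.3,0],[0,0,0,0]],
  ],
)

```text
time: 17.5
eef_pos: [0.5881, -0.195, 0.0487]
tcp_rot: [-0.002, 0.707, 0.002, 0.708]
contact_force: [-1.4, 0.0, -1.3]
opening: -0.0
```

Request:
arm_command(
  increments=[
    [[0,0,0.3,0],[0,0,0.3,0],[0,0,0.2,0],[0,0,0,0]],
  ],
)

```text
time: 18.0
eef_pos: [0.596, -0.1949, 0.0487]
tcp_rot: [-0.002, 0.707, 0.002, 0.708]
contact_force: [-1.5, -0.9, 0.8]
opening: 0.003
```

Request:
arm_command(
  increments=[
    [[0,0,0.3,0],[0,0,0.3,0],[0,0,0.2,0],[0,0,0,0]],
  ],
)

```text
time: 18.5
eef_pos: [0.6039, -0.1945, 0.0483]
tcp_rot: [-0.002, 0.707, 0.002, 0.708]
contact_force: [0.4, 0.7, -1.3]
opening: -0.002
```

Request:
arm_command(
  increments=[
    [[0,0,0.2,0],[0,0,0.2,0],[0,0,0,0]],
  ],
)

```text
time: 18.88
eef_pos: [0.6075, -0.1944, 0.0482]
tcp_rot: [-0.002, 0.707, 0.002, 0.707]
contact_force: [-0.2, -1.1, 0.8]
opening: -0.0
```

Request:
arm_command(
  increments=[
    [[0,0,0.2,0],[0,0,0.1,0],[0,0,0,0]],
  ],
)

```text
time: 19.25
eef_pos: [0.6104, -0.1944, 0.0482]
tcp_rot: [-0.002, 0.707, 0.002, 0.707]
contact_force: [-1.7, -0.4, -0.1]
opening: 0.0
```

Request:
arm_command(
  increments=[
    [[0,0,0.2,0],[0,0,0.1,0],[0,0,0,0]],
  ],
)

```text
time: 19.62
eef_pos: [0.6109, -0.1943, 0.0482]
tcp_rot: [-0.002, 0.71, 0.003, 0.704]
contact_force: [-9.1, 0.0, 5.0]
opening: -0.002
```

Request:
arm_command(
  increments=[
    [[0,0,0.2,0],[0,0,0.1,0],[0,0,0,0]],
  ],
)

```text
time: 20.0
eef_pos: [0.611, -0.1943, 0.0482]
tcp_rot: [-0.002, 0.713, 0.004, 0.701]
contact_force: [-18.2, -0.2, 11.4]
opening: -0.002
```

```bash
python3 - <<'E'
from h import *
im=optics.read_camera("top");im2=optics.read_camera("scene")
f=lambda i:cv2.resize(cv2.convertScaleAbs(i,alpha=1.6),None,fx=4,fy=4,interpolation=cv2.INTER_CUBIC)
cv2.imwrite("pics/a6.png",np.hstack([f(im2[120:220,330:430]),f(im[130:230,340:440])]))
E
```

```text
(no output)
```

View pics/a6.png

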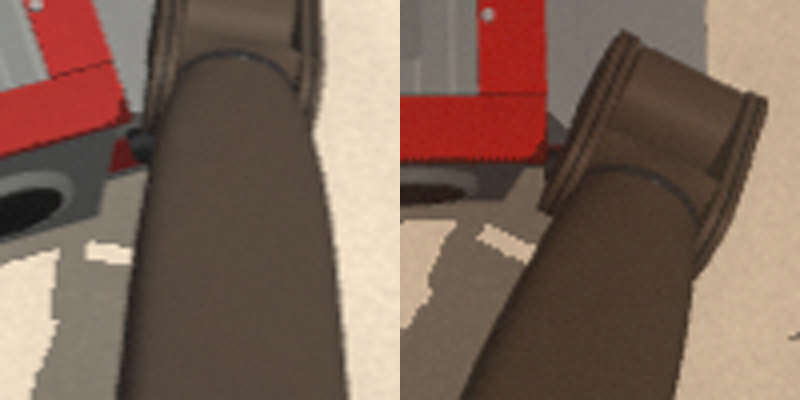

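Request:
arm_command(
  increments=[
    [[0,0,-0.5,0],[0,0,-1,0],[0,0,-2,0],[0,0,-3,0],[0,0,-4,0],[-2,0,-4,0],[-4,0,-2,0],[-4,0,0,0],[-4,0,0,0],[-4,0,0,0],[-4,0,0,0],[-4,0,0,0],[0,0,0,0],[0,0,0,0]],
  ],
)

```text
time: 21.85
eef_pos: [0.4512, -0.1953, 0.3075]
tcp_rot: [-0.002, 0.707, 0.002, 0.707]
contact_force: [0.4, 0.4, -0.8]
opening: 0.003
```

```bash
python3 - <<'E'
from h import *
goto([.624,.053,.36],0.006)
im=optics.read_camera("top");im2=optics.read_camera("scene")
cv2.imwrite("pics/top7.png",im);cv2.imwrite("pics/scene7.png",im2)
for n in("top","scene"):
  for q in("lid_handle","drawer_pull"): print(n,q,optics.place_of(n,q)[:2])
f=lambda i:cv2.resize(cv2.convertScaleAbs(i,alpha=1.6),None,fx=4,fy=4,interpolation=cv2.INTER_CUBIC)
cv2.imwrite("pics/a7.png",np.hstack([f(im2[120:220,330:430]),f(im[130:230,340:440])]))
cv2.imwrite("pics/a7h.png",np.hstack([f(im2[110:210,260:360]),f(im[110:210,270:370])]))
E
```

```text
t 21.85 pos [ 0.4512 -0.1953  0.3075] x [-0.  0. -1.] yaw_y 1.5771 f [ 0.38  0.44 -0.83] open 0.003 q6 [-0.615 -0.179  1.924  0.     1.397 -2.192]
shift(no turn) [-5.25 24.72 17.44]
turn -1.5705 shift after turn [ -5.25 -17.43  24.73]
top lid_handle [{'at': [157.1, 316.7], 'conf': 0.61}]
top drawer_pull [{'at': [175.0, 390.0], 'conf': 0.72}, {'at': [221.8, 247.9], 'conf': 0.55}]
scene lid_handle [{'at': [150.4, 304.9], 'conf': 0.72}, {'at': [261.7, 206.8], 'conf': 0.18}]
scene drawer_pull [{'at': [155.6, 374.7], 'conf': 0.65}]
```

View pics/a7.png

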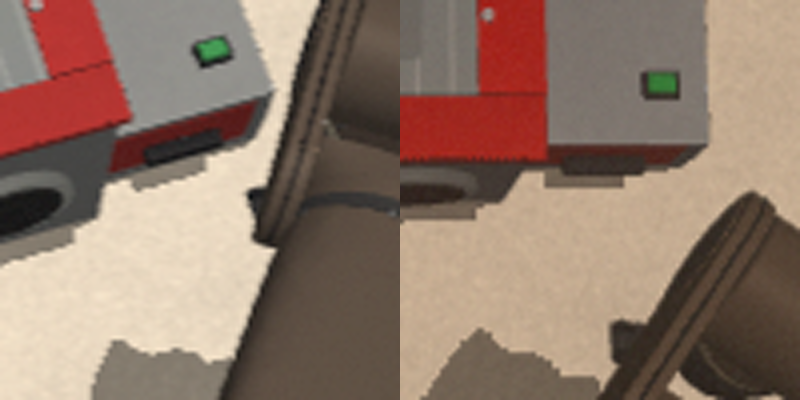

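View pics/a7h.png

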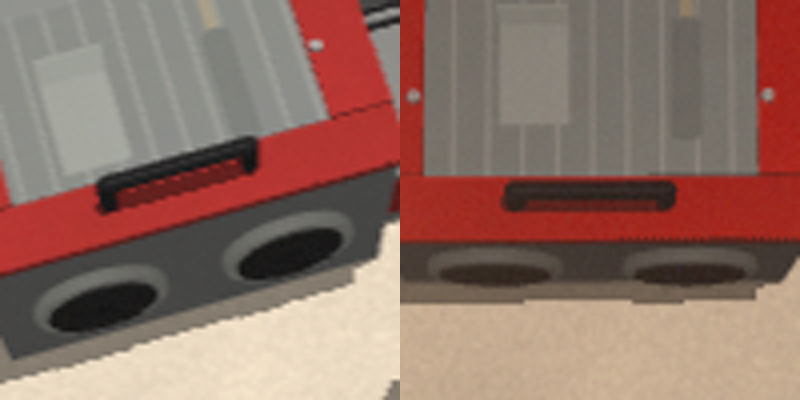

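The drawer is shut: its front is flush with the case in both views. The handle bar is centred at scene (150.9,304.1) / top (156.4,316.9).

```bash
python3 - <<'E'
from h import *
a,b=(150.9,304.1),(156.4,316.9)
print(tri(a,b),plane("scene",a,.266),plane("top",b,.266))
print(tri((150.4,304.9),(157.1,316.7)))
print(plane("scene",(155.6,374.7),.052),plane("top",(175,390.),.052))
E
```

```text
[0.62536952 0.05415838 0.27058593] [0.62697614 0.05297609] [0.62692065 0.05515907]
[0.61866986 0.0536651  0.28850631]
[ 0.63465616 -0.19577314] [ 0.61383856 -0.19361802]
```

Request:
arm_command(
  increments=[
    [[-1,0,0,0.157],[-1,0,0,0.157],[-1,0,0,0.157],[-1,0,0,0.157],[-1,0,0,0.157],[0,0,0,0.157],[0,0,0,0.157],[0,0,0,0.157],[0,0,0,0.157],[0,0,0,0.157],[0,2,-3,0],[0,2,-3,0],[0,2,-3,0],[0,2,-3,0],[0,2,-3,0],[0,2,-3,0],[0,2,-3,0],[0,2,-2.5,0],[0,1.5,-1.4,0],[0,0,0,0]],
  ],
  grip=5,
)

```text
time: 24.65
eef_pos: [0.6249, 0.0556, 0.3571]
tcp_rot: [0.497, 0.503, -0.498, 0.502]
contact_force: [-0.2, -0.2, 0.4]
opening: 0.589
```

```bash
python3 - <<'E'
from h import *
goto([.6255,.054,.248],0.006)
im=optics.read_camera("top");im2=optics.read_camera("scene")
f=lambda i:cv2.resize(cv2.convertScaleAbs(i,alpha=1.6),None,fx=4,fy=4,interpolation=cv2.INTER_CUBIC)
cv2.imwrite("pics/a8.png",np.hstack([f(im2[110:210,260:360]),f(im[110:210,270:370])]))
E
```

```text
t 24.65 pos [0.6249 0.0556 0.3571] x [-0.002  0.    -1.   ] yaw_y 0.0087 f [-0.22 -0.17  0.44] open 0.589 q6 [-0.073  0.117  1.547 -0.     1.479 -0.082]
shift(no turn) [10.91  0.07  0.16]
turn 0.0027 shift after turn [10.91  0.07  0.16]
```

View pics/a8.png

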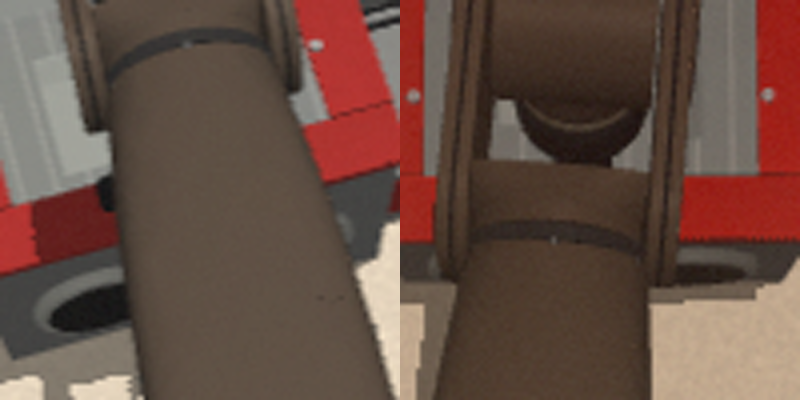

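Request:
arm_command(
  increments=[
    [[2.5,0,0,0],[2.5,0,0,0],[2,0.1,0.1,0],[1,0,0,0],[1,0,0,0],[0.7,0,0,0],[0.6,0,0,0],[0.5,0,0,0],[0,0,0,0],[0,0,0,0]],
  ],
)

```text
time: 26.0
eef_pos: [0.6258, 0.0537, 0.2507]
tcp_rot: [0.498, 0.502, -0.498, 0.502]
contact_force: [0.3, 0.1, -0.3]
opening: 0.587
```

Request:
arm_command(
  increments=[
    [[0,0,0,0],[0,0,0,0],[0,0,0,0],[0,0,0,0],[0,0,0,0],[0,0,0,0]],
  ],
  grip=0,
  grip_force=60,
)

```text
time: 26.75
eef_pos: [0.6258, 0.0537, 0.2508]
tcp_rot: [0.498, 0.502, -0.498, 0.502]
contact_force: [-0.5, 0.0, 2.9]
opening: 0.138
```

Request:
arm_command(
  increments=[
    [[0,0,0,0],[0,0,0,0],[0,0,0,0],[0.3,0,0,0],[0.1,0,0,0],[0,0,0,0]],
  ],
  grip=3,
)

```text
time: 27.5
eef_pos: [0.6255, 0.0537, 0.2461]
tcp_rot: [0.498, 0.502, -0.498, 0.502]
contact_force: [0.1, -0.6, -0.2]
opening: 0.353
```

Request:
arm_command(
  increments=[
    [[0,0,0,0],[0,0,0,0],[0,0,0,0],[0,0,0,0],[0,0,0,0],[0,0,0,0]],
  ],
  grip=0,
  grip_force=80,
)

```text
time: 28.25
eef_pos: [0.6258, 0.0537, 0.2466]
tcp_rot: [0.498, 0.502, -0.498, 0.502]
contact_force: [-0.3, 0.1, 1.8]
opening: 0.137
```

Request:
arm_command(
  increments=[
    [[-0.1,0,0,0],[-0.1,0,0,0],[-0.1,0,0,0],[-0.1,0,0,0],[0,0,0,0]],
  ],
)

```text
time: 28.88
eef_pos: [0.6257, 0.0537, 0.2469]
tcp_rot: [0.498, 0.502, -0.498, 0.501]
contact_force: [8.1, -0.6, -11.4]
opening: 0.139
```

Request:
arm_command(
  increments=[
    [[-0.1,0.02,0,0],[-0.1,0.02,0,0],[-0.1,0.02,0,0],[0,0,0,0]],
  ],
)

```text
time: 29.38
eef_pos: [0.6258, 0.0537, 0.2475]
tcp_rot: [0.498, 0.503, -0.499, 0.501]
contact_force: [8.3, 0.6, -17.0]
opening: 0.134
```

Request:
arm_command(
  increments=[
    [[-0.1,0.02,0,0],[-0.1,0.02,0,0],[-0.1,0.02,0,0],[0,0,0,0]],
  ],
)

```text
time: 29.88
eef_pos: [0.6261, 0.0537, 0.2499]
tcp_rot: [0.497, 0.503, -0.499, 0.5]
contact_force: [9.6, 0.0, -15.5]
opening: 0.136
```

Request:
arm_command(
  increments=[
    [[-0.1,0.02,0,0],[-0.1,0.02,0,0],[-0.1,0.02,0,0],[0,0,0,0]],
  ],
)

```text
time: 30.38
eef_pos: [0.6267, 0.0537, 0.2532]
tcp_rot: [0.497, 0.503, -0.499, 0.5]
contact_force: [9.3, -0.1, -15.6]
opening: 0.128
```

Request:
arm_command(
  increments=[
    [[-0.1,0.05,0,0],[-0.1,0.05,0,0],[-0.1,0.05,0,0],[0,0,0,0]],
  ],
)

```text
time: 30.88
eef_pos: [0.6278, 0.0537, 0.2585]
tcp_rot: [0.497, 0.503, -0.5, 0.5]
contact_force: [3.5, -0.6, -5.8]
opening: 0.135
```

Request:
arm_command(
  increments=[
    [[-0.1,0.05,0,0],[-0.1,0.05,0,0],[-0.1,0.05,0,0],[0,0,0,0]],
  ],
)

```text
time: 31.38
eef_pos: [0.6293, 0.0537, 0.2652]
tcp_rot: [0.497, 0.503, -0.499, 0.501]
contact_force: [-2.2, 0.4, -5.0]
opening: 0.132
```

Request:
arm_command(
  increments=[
    [[-0.2,0.03,0,0],[-0.2,0.03,0,0],[-0.2,0.04,0,0],[-0.2,0.04,0,0],[-0.2,0.04,0,0],[-0.2,0.04,0,0],[-0.2,0.04,0,0],[-0.2,0.04,0,0],[-0.1,0,0,0],[0,0,0,0],[0,0,0,0],[0,0,0,0]],
  ],
)

```text
time: 32.88
eef_pos: [0.6339, 0.0538, 0.2826]
tcp_rot: [0.499, 0.501, -0.498, 0.502]
contact_force: [-3.3, 0.0, -3.5]
opening: 0.131
```

```bash
python3 - <<'E'
from h import *
goto([.632,.054,.282])
im=optics.read_camera("top");im2=optics.read_camera("scene")
for n in("top","scene"):
  for q in("lid","lid_handle","drawer_pull","cassette","carton","bracket","pliers"): print(n,q,[(d['conf'],d['at']) for d in optics.place_of(n,q)[:2]])
f=lambda i:cv2.resize(cv2.convertScaleAbs(i,alpha=1.6),None,fx=2.3,fy=2.3,interpolation=cv2.INTER_CUBIC)
cv2.imwrite("pics/a9.png",np.hstack([f(im2[50:220,220:390]),f(im[50:220,245:415])]))
cv2.imwrite("pics/top9.png",im);cv2.imwrite("pics/scene9.png",im2)
E
```

```text
t 32.875 pos [0.6339 0.0538 0.2826] x [ 0.002  0.    -1.   ] yaw_y 0.007 f [-3.34  0.05 -3.53] open 0.131 q6 [-0.075  0.167  1.624  0.     1.349 -0.082]
shift(no turn) [ 0.06 -0.19 -0.02]
top lid []
top lid_handle [(0.85, [151.2, 315.8])]
top drawer_pull [(0.62, [172.1, 390.4]), (0.16, [222.0, 245.1])]
top cassette [(0.91, [266.7, 260.3]), (0.69, [258.1, 206.8])]
top carton [(0.76, [223.2, 249.2])]
top bracket [(0.87, [222.3, 448.9])]
top pliers []
scene lid []
scene lid_handle []
scene drawer_pull [(0.65, [156.4, 375.7])]
scene cassette [(0.97, [293.9, 278.6])]
scene carton []
scene bracket [(0.69, [188.1, 451.1])]
scene pliers [(0.91, [259.2, 206.1])]
```

View pics/a9.png

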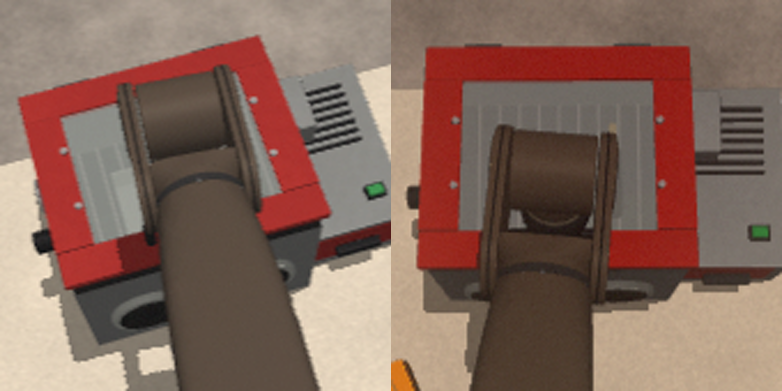

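View pics/scene9.png

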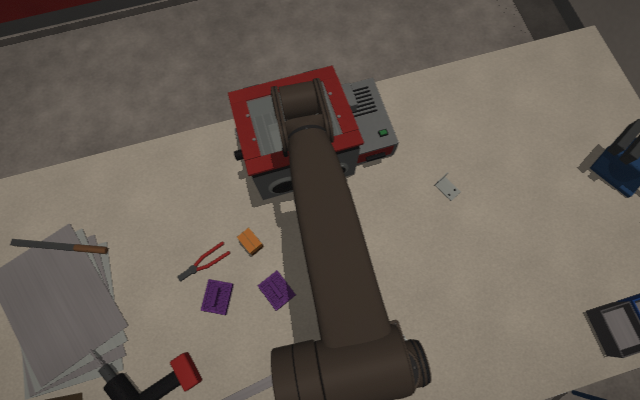

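```bash
python3 - <<'E'
from h import *
for z in(.22,.25,.26,.27,.28):
  print(z,[np.round(proj(n,(x,-.121,z)),1) for n in("top","scene") for x in (.595,)])
a=cv2.imread("pics/top9.png")[155:180,365:395];b=cv2.imread("pics/scene9.png")[130:160,345:375]
f=lambda i:cv2.resize(cv2.convertScaleAbs(i,alpha=1.6),(390,390),interpolation=cv2.INTER_NEAREST)
print(a.shape,b.shape);cv2.imwrite("pics/a9z.png",np.hstack([f(a),f(b)]))
a=cv2.imread("pics/top9.png");hsv=cv2.cvtColor(a,cv2.COLOR_BGR2HSV);m=cv2.inRange(hsv,(0,150,30),(8,255,255))|cv2.inRange(hsv,(172,150,30),(180,255,255))
print(np.nonzero(m[100:200,370])[0].max()+100,np.nonzero(m[100:200,262:][0:60].any(0))[0].max())
row=m[160,250:400];print(np.nonzero(row)[0].min()+250,np.nonzero(row)[0].max()+250)
print([proj("top",(.60,y,.26+.012)) for y in(-.1205,.2295)],[proj("top",(.60,y,.232)) for y in(-.1205,.2295)])
E
```

```text
0.22 [array([170.7, 376.2]), array([151.5, 362.7])]
0.25 [array([168.7, 377.7]), array([147.4, 363.8])]
0.26 [array([168. , 378.3]), array([145.9, 364.1])]
0.27 [array([167.3, 378.8]), array([144.5, 364.5])]
0.28 [array([166.6, 379.3]), array([143. , 364.8])]
(25, 30, 3) (30, 30, 3)
166 116
257 378
[(np.float64(165.41505345679613), np.float64(378.7037213914943)), (np.float64(164.9583739647083), np.float64(255.46707249620795))] [(np.float64(168.27052301271794), np.float64(376.59943299121136)), (np.float64(167.8277586047792), np.float64(257.89755191958835))]
```

View pics/a9z.png

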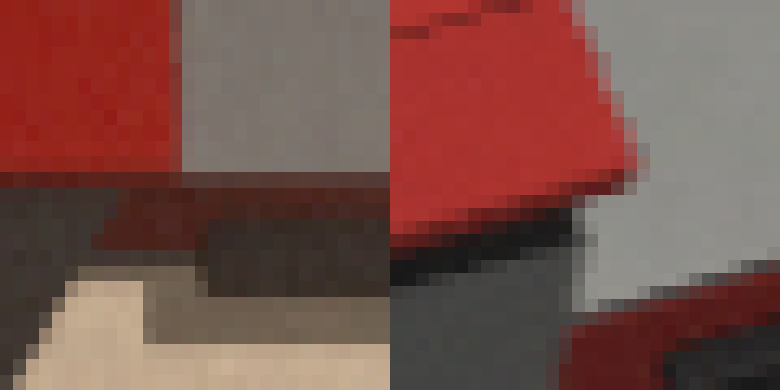

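The lid corner in the scene view is near row 144, which puts the front edge at about 0.26 m. That agrees with the 36 mm the handle rose. I'll do one still check, then hand in.

Request:
arm_command(
  increments=[
    [[0,0,0,0],[0,0,0,0],[0,0,0,0],[0,0,0,0]],
  ],
)

```text
time: 34.17
eef_pos: [0.6338, 0.0538, 0.2824]
tcp_rot: [0.499, 0.501, -0.498, 0.502]
contact_force: [2.4, 0.5, -5.6]
opening: 0.131
```

```bash
python3 -c "
from plant import ctrl,sensors
print(sensors.get_state()['eef_pos']);print(ctrl.sign_off())"
```

```text
[0.63378489 0.05376751 0.28236837]
the job is handed in; nothing more can be done
None
```

The job is handed in at about 34 s of the 72 s allowed. The hand-in gave no verdict, so what follows rests on my own checks.

- **Cassette:** I set the blue cassette down gently in the open drawer. Before I pushed the drawer, the pictures put it about 2 mm from the drawer's middle each way. I couldn't see it once the drawer was shut.
- **Drawer:** I pushed it until the force rose to 18 N at the stop. Both cameras then showed its front flush with the case.
- **Lid:** I gripped the handle and pulled in 1 mm steps. The seal dragged at about 15–17 N, then let go without the lid jumping.
- **End state:** I'm still holding the lid by its handle at rest, carrying about 3–6 N of weight. The handle rose 36 mm, which puts the front edge about 40 mm open. The scene picture suggests about 45 mm, still inside the 25–60 mm range.
- **Bystanders:** The carton, bracket and pliers look unmoved in the last pictures. The networks missed the lid in both cameras, the handle in the scene view, the carton in the scene view and the pliers in the top view, so those rest on the other camera or my own reading.

The networks' first heights for the drawer points and the handle were off by centimetres, so I used the pictures' edges and the calibration instead.

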